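# Set the gluing jig's guide four clicks off a laminated blank

## Robot

A 6-joint arm with a two-finger parallel gripper is mounted at the origin on the work surface. World frame = base frame: x ahead of the robot, y to its left, z up, the work surface at z = 0. Lengths are in mm, angles in rad, forces in N, time in s.
With the tool pointing down it reaches from about 275 to 1000 mm from the base axis. Payload 8.4 kg.
Tool frame: the origin (TCP) lies at the very end of the fingers, on their centre line; the grasp point (between the pads) lies 19 mm behind it; z points along the fingers, x is the direction in which the jaws open and shut, and the axes are right-handed (so a half turn about z gives the same grasp; the last joint's range is limited). The gripper opens to 85 mm and grips with 20 to 120 N. Pads are 22 mm wide; open, the fingers measure 114 mm over their backs; the gripper's body (76 mm by 85 mm) begins 54 mm behind the grasp point. The pads swing forward as they close: fully open they stand 13 mm farther back than shut.
Start: joints at [1.318, 0.353, 1.633, -0, 1.155, -0.002], TCP at [155.11, 605.449, 231.281] pointing down, gripper open.
Joint ranges: [-2.63, 2.63], [-0.92, 2.1], [0.06, 2.66], [-1.3, 4.44], [0, 2.69], [-3.02, 3.02]. Speed limits (rad/s): [2.22, 2.22, 2.79, 3.14, 3.14, 3.14].

## Interface

Orientations are given as [roll, pitch, yaw] about the fixed x, y, z axes, in that order (R = Rz(yaw) Ry(pitch) Rx(roll)).
In Python, from rig import r gives the robot as it stands.
- The arm moves only by the tool arm_command, never from a script. Its argument "targets" is a list of rows, each a list of 6 numbers: the shift along the tool's x, y, z in m, then the turn, a rotation vector about the tool's x, y, z in rad. A call has 1 to 20 rows; each row shifts and turns the commanded pose from where the row before left it, along the tool's axes as they then stand; what a row does not reach is not made up. A row lasts 1/12 s, in which the tool goes at most 41.7 mm and 7.16 degrees, less where a joint would pass 70% of its speed; a pose out of reach is approached as far as the arm can. A call is refused whole if a number of a shift passes 0.0417 or a number of a turn 0.125, either way. A call with a gripper value outside its range is refused whole. "fingers" is the finger opening in m, from 0 to 0.0854, set as the call begins (left out, the last holds). The fingers move at their own pace and stop on an object; "squeeze" is the grip in N (left out, the last holds). Time passes only in rows, so rows that do not move let the fingers close. It gives the time, the measured TCP pose, the force and the opening at its end, in the units of the state.
- r.sense(): the state, without advancing time (a new reading comes with each control period).
- r.grab_frame(name): name is "side" or "top" or "wrist"; returns a dict with "image" (384x512x3 uint8, blue, green, red), "fx", "fy", "cx", "cy" (pixels), "xyz" and "orientation" of the camera in the world. Camera axes: x right, y down, z forward; pixel columns grow to the right and rows downward; lengths in mm; the calibration is good to about 2 mm. The wrist camera is an equidistant fisheye: a pixel r from the principal point sees the ray r / f radians off the axis. A picture is of the moment at which its call begins. There is no depth.
- r.sign_off(): hands the job in, once; it reports no verdict.
The state is a dict: "clock": time; "qpos": joint angles; "qvel": joint speeds; "joint_efforts": joint torques, N m; "eef_pos": TCP position; "tcp_rot": TCP orientation; "contact_force": force on the tool from outside, world axes, zero at the start; "wrist_torque": the same for the moment, N m; "opening": opening from 0.0 (shut) to 1.0 (fully open).
Only numpy, scipy, OpenCV 4.12 (cv2) and the standard library are available. Lean on these libraries where they do the work, as an engineer would, in place of code of your own. Each camera call takes 0.05 s, during which the arm holds its last target.

## Task

Fit the laminated wooden blank lengthwise into the middle of the channel of the gluing jig, flat on the bed as it stands, and let go of it. With the black click dial close the guide gently until it nips the blank against the fence, without crushing it; then turn the dial back exactly four clicks, counted from the last click stop before it nipped, to leave room for the glue cauls. Let go of the dial, with the blank still in the channel, and leave the other things on the bench alone.

Things in the scene. Friction and masses are not known exactly. Their poses are not given: they have to be found in the camera images.
- jig: Gluing jig fixed to the bench: plywood bed 100 (x) by 260 (y) mm, 12 mm thick; origin on the bench under x = 0, z up. The channel runs along its x, from the sliding guide (-y side) to the fixed fence (+y side). The blank belongs on the bed, length along x, middle at x = 0 and y about +60 mm. Farther to -y, at x = 0, y = -78 mm, stands a round red housing, 68 mm across, top 42 mm above the bench.
- fence_face (a point): Middle of the inner face (looking to the jig's -y) of the fixed aluminium fence: at x = 0, y = +78 mm of the jig, 19 mm above the bench. The fence is 90 mm long, 18 mm thick and 14 mm tall above the bed.
- guide_face (a point): Middle of the inner face (looking to the fence, +y of the jig) of the sliding guide, 19 mm above the bench: an aluminium facing 80 mm long (x), 14 mm tall, on a red carriage, 20 mm thick together. It slides only along the jig's y, driven by the dial: clockwise from above closes it towards the fence, 8 mm per radian, about 2.1 mm a click. It starts 14 to 26 mm wider than the blank.
- dial_grip (a point): On the vertical axis of the black fluted round dial at a height to grip it, 66 mm above the bench. The dial is 40 mm across, from 42 mm (top of the red housing) to 78 mm above the bench; a white line on top shows its angle. It has a click stop every 15 degrees; turning over a click takes up to 0.08 N m, at its start; let go between stops, it falls into the nearest. No end of its travel is met in this job.
- dial_top (a point): Centre of the dial's top, 78 mm above the bench. By feel: while the guide nips the blank against the fence, the dial's torque rises, and stays up, by 0.008 N m per newton of squeeze, some 20 N per mm of guide travel; over 25 N crushes. Nipping starts about 1/7 click past a click stop; let go there, the dial falls back into that stop, the guide just clear. The four clicks count from there.
- blank_center (a point): Centre (half-way up) of the loose blank, a laminated block of light wood with a dark middle layer: 56 mm long (its x), about 30 mm wide (its y; rough-sawn, up to 1 mm under or over), 36 mm tall (its z), about 50 g. It starts on the bench, standing as it is to be fitted; either end may face either way.
- cup: Bystander, to be left alone: white foam-like drinking cup, 84 mm across, 100 mm tall, standing.
- glue: Bystander, to be left alone: yellow round bottle with orange cap, 54 mm across, 150 mm tall, standing.
- driver: Bystander, to be left alone: screwdriver with red handle, lying.
- offcut: Bystander, to be left alone: flat piece of brown wood, 110 x 45 x 19 mm, lying.
- jar: Bystander, to be left alone: amber jar with steel lid, 64 mm across, 80 mm tall, standing.
- gluebrush: Bystander, to be left alone: small brush, lying.
- guide: The facing of the sliding guide, springy along y, origin at the bottom middle of its inner face (7 mm below guide_face).
- blank: The blank itself, origin at the centre of its underside (18 mm below blank_center).

How it is judged:
By the outcome, as a careful person would: the job done as asked, in the order asked, and still so for the second after the job is handed in, with the robot touching nothing.
It also fails if it takes over 72 s, if anything falls off the work surface, if the arm or the gripper's body presses on something with over 40 N, if the wrist force passes 120 N, or if a joint passes its speed limit or range.

## Working session

There is one attempt and no reset: what is moved stays moved. The work goes in short steps, Python scripts to look and compute and a tool call to move; the robot and the scene stay as the last step left them, time stands still between calls to the robot, and variables do not carry over. Pictures are saved under pics/ and viewed, and the job is handed in when it is done.

Besides the shell and the picture viewer there is one more tool, called after "Request:" as name([rows], argument=value, ...), one row to a line, values as JSON. arm_command: Moves the arm, as the interface text tells. Its arguments: {"type":"object","properties":{"targets":{"type":"array"},"fingers":{"type":"number"},"squeeze":{"type":"number"}},"required":["targets"]}

```bash
mkdir -p pics; ls; python3 - <<'E'
from rig import r
import cv2
print(r.sense())
for n in ("side","top","wrist"):
    f=r.grab_frame(n); cv2.imwrite(f"pics/{n}0.png",f["image"]); cv2.imwrite(f"pics/{n}0b.png",cv2.resize(f["image"],(800,600)))
    print(n,{k:v for k,v in f.items() if k!="image"})
E
```

```text
pics
{'clock': 0.0, 'qpos': array([ 1.31763415e+00,  3.53627315e-01,  1.63417728e+00, -3.51128888e-06,
        1.15521055e+00, -2.38851647e-03]), 'qvel': array([ 0.00066162, -0.00052516,  0.00027218,  0.00150282, -0.00065088,
       -0.00074267]), 'joint_efforts': array([ 1.44197779e-04, -6.05261278e+01, -3.42070270e+01,  1.92990824e-04,
        9.68282955e-03, -5.58447709e-05]), 'eef_pos': array([154.96375777, 604.96381621, 230.55624136]), 'tcp_rot': array([-3.14159247e+00,  1.42249238e-03,  1.32002408e+00]), 'contact_force': array([-0.33790793, -0.52396669, -0.03970133]), 'wrist_torque': array([-0.00342364, -0.0015223 ,  0.05836903]), 'opening': 0.9997184836115117}
side {'fx': 456.89932632827293, 'fy': 456.89932632827293, 'cx': 258.893214137678, 'cy': 198.0458622500604, 'xyz': array([ -92.66157066, -668.92660463,  936.80000498]), 'orientation': array([-2.31221806, -0.01500171, -0.70123187])}
top {'fx': 469.8777288416686, 'fy': 469.8777288416686, 'cx': 258.1690704822542, 'cy': 192.17167752718765, 'xyz': array([ 319.48944043,   35.75508904, 1263.23887958]), 'orientation': array([-2.97955344,  0.00693479, -1.56249664])}
wrist {'fx': 297.3186396354542, 'fy': 297.3186396354542, 'cx': 254.27462429501014, 'cy': 190.20962436299834, 'xyz': array([ 78.75123383, 624.90072139, 374.09777965]), 'orientation': array([2.82919920e+00, 1.93143310e-03, 1.32024554e+00])}
```

View pics/top0b.png

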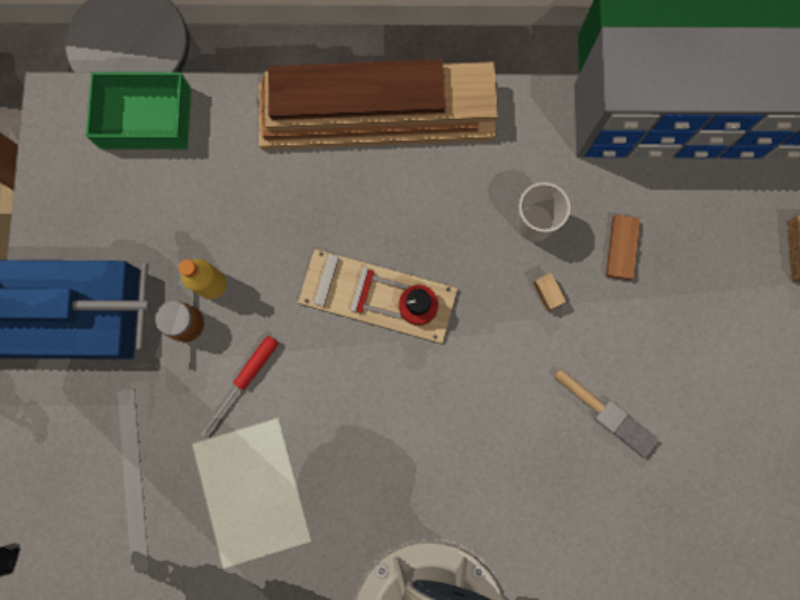

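View pics/side0b.png

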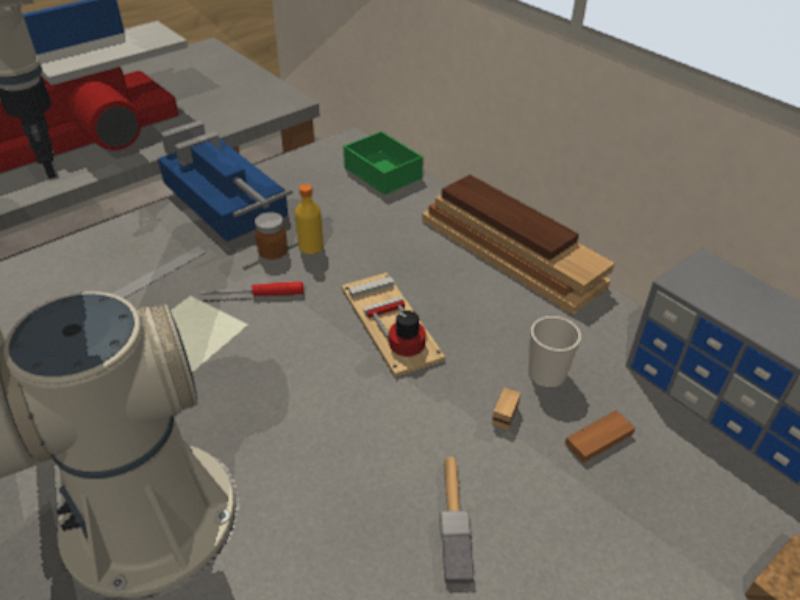

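View pics/wrist0b.png

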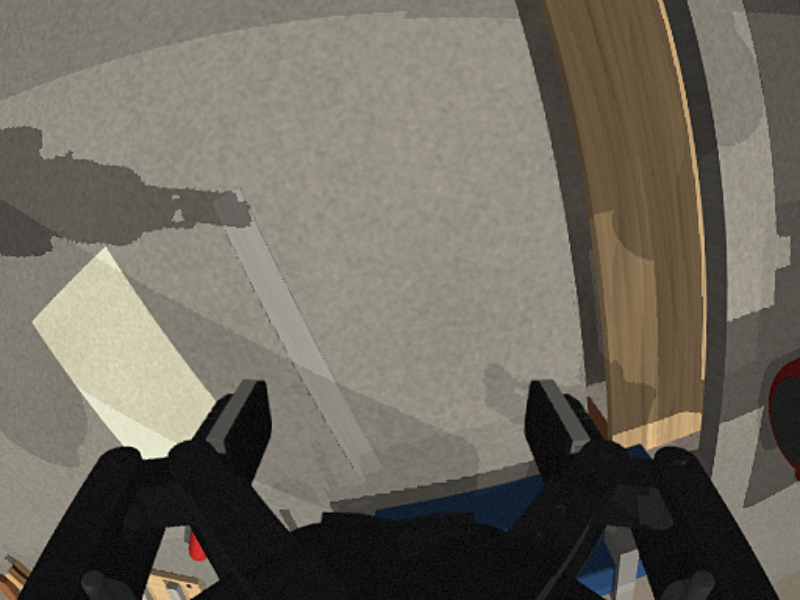

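The top view (800 px scale) shows the jig at about (380,297), with the dial at (418,302) and the fence at (326,280). The blank is at (549,293), the cup at (543,212) and the offcut at (624,247). The glue, jar and driver are on the left, and the brush is at (605,415). Next I'll zoom in and measure.

```bash
cat > h.py <<'E'
import numpy as np,cv2
from scipy.spatial.transform import Rotation as R
def cast(f,uv,z,fish=False):
    uv=np.atleast_2d(np.array(uv,float)); x=(uv[:,0]-f["cx"])/f["fx"]; y=(uv[:,1]-f["cy"])/f["fy"]
    if fish:
        th=np.hypot(x,y); s=np.where(th>1e-9,np.sin(th)/np.maximum(th,1e-9),1); d=np.c_[x*s,y*s,np.cos(th)]
    else: d=np.c_[x,y,np.ones_like(x)]
    d=R.from_euler("xyz",f["orientation"]).apply(d); o=np.array(f["xyz"])
    return o+d*((z-o[2])/d[:,2])[:,None]
def proj(f,P,fish=False):
    p=R.from_euler("xyz",f["orientation"]).inv().apply(np.atleast_2d(P)-f["xyz"])
    if fish:
        rr=np.hypot(p[:,0],p[:,1]); th=np.arctan2(rr,p[:,2]); k=th/np.maximum(rr,1e-9)
        return np.c_[f["cx"]+f["fx"]*p[:,0]*k,f["cy"]+f["fy"]*p[:,1]*k]
    return np.c_[f["cx"]+f["fx"]*p[:,0]/p[:,2],f["cy"]+f["fy"]*p[:,1]/p[:,2]]
E
python3 - <<'E'
import cv2,numpy as np
a=cv2.imread("pics/top0.png"); s=cv2.imread("pics/side0.png")
# top crop jig x185-300,y150-225 ; blank
j=cv2.resize(a[150:230,185:300],None,fx=6,fy=6,interpolation=cv2.INTER_CUBIC)
cv2.imwrite("pics/z1.png",j)
b=cv2.resize(a[165:205,330:380],None,fx=8,fy=8,interpolation=cv2.INTER_CUBIC)
c=cv2.resize(s[240:280,305:345],None,fx=8,fy=8,interpolation=cv2.INTER_CUBIC)
cv2.imwrite("pics/z2.png",np.hstack([b,c]))
E
```

```text
(no output)
```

View pics/z1.png

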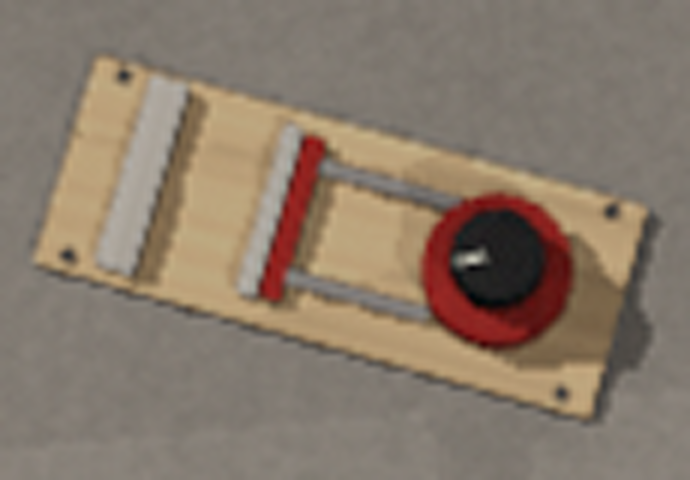

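View pics/z2.png

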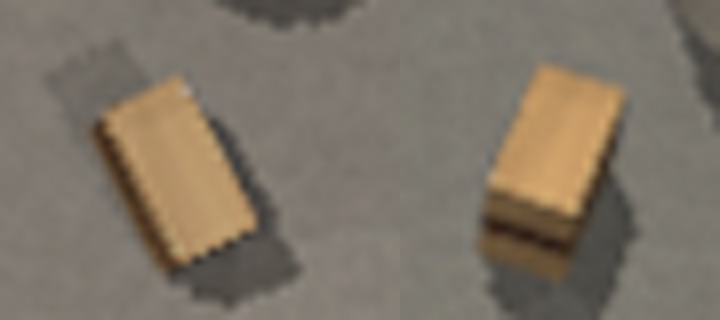

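```bash
cat > m1.py <<'E'
from h import *
from rig import r
import math
f=r.grab_frame("top"); g=r.grab_frame("side")
def cv(p,k,o): return (np.array(p,float)+.5)/k-.5+np.array(o)
J=cast(f,cv([(97,60),(650,205),(597,420),(38,265)],6,(185,150)),12)
print("jig",J.round(1),J.mean(0).round(1))
print("ang",[round(math.atan2(*(J[a]-J[b])[[1,0]]),4) for a,b in((0,1),(3,2))],[round(float(np.linalg.norm(J[a]-J[b])),1) for a,b in((0,1),(3,2),(0,3),(1,2))])
print("dial", cast(f,cv([(497,258)],6,(185,150)),78).round(1),"housing",cast(f,cv([(498,270)],6,(185,150)),42).round(1))
print("fence",cast(f,cv([(188,85),(132,273)],6,(185,150)),26).round(1))
print("guideface",cast(f,cv([(284,124),(240,292)],6,(185,150)),26).round(1))
B=cast(f,cv([(103,120),(180,77),(257,222),(180,268)],8,(330,165)),36)
print("blank",B.round(1),B.mean(0).round(1))
S=cast(g,cv([(143,65),(225,95),(175,215),(90,185)],8,(305,240)),36)
print("blankS",S.round(1),S.mean(0).round(1))
for Q in (B,S):
  print([round(float(np.linalg.norm(Q[i]-Q[(i+1)%4])),1) for i in range(4)],[round(math.atan2(*(Q[i]-Q[(i+1)%4])[[1,0]]),3) for i in range(4)])
E
python3 m1.py
```

```text
jig [[613.  203.7  12. ]
 [547.7 -47.7  12. ]
 [450.2 -23.7  12. ]
 [518.3 227.6  12. ]] [532.3  90.   12. ]
ang [1.3166, 1.3063] [259.7, 260.4, 97.7, 100.4]
dial [[512.3  21.9  78. ]] housing [[512.8  21.1  42. ]]
fence [[598.5 160.6  26. ]
 [512.8 183.6  26. ]]
guideface [[580.9 117.1  26. ]
 [504.6 135.3  26. ]]
blank [[ 555.6 -177.5   36. ]
 [ 570.3 -203.4   36. ]
 [ 521.6 -227.6   36. ]
 [ 506.1 -201.8   36. ]] [ 538.4 -202.6   36. ]
blankS [[ 557.1 -178.2   36. ]
 [ 568.4 -204.1   36. ]
 [ 519.7 -228.2   36. ]
 [ 507.6 -202.6   36. ]] [ 538.2 -203.3   36. ]
[29.8, 54.4, 30.1, 55.1] [2.088, 0.462, -1.028, -2.685]
[28.3, 54.4, 28.3, 55.2] [1.981, 0.459, -1.131, -2.682]
```

Request:
arm_command([
  [-0.0252,0.0287,0,0,0,0],
  [-0.0252,0.0287,0,0,0,0],
  [-0.0252,0.0287,0,0,0,0],
  [-0.0252,0.0287,0,0,0,0],
  [-0.0252,0.0287,0,0,0,0],
  [-0.0252,0.0287,0,0,0,0],
  [-0.0252,0.0287,0,0,0,0],
  [-0.0252,0.0287,0,0,0,0],
  [-0.0252,0.0287,0,0,0,0],
  [-0.0252,0.0287,0,0,0,0],
  [-0.0252,0.0287,0,0,0,0],
  [-0.0252,0.0287,0,0,0,0],
  [-0.0252,0.0287,0,0,0,0],
  [-0.0252,0.0287,0,0,0,0],
  [-0.0252,0.0287,0,0,0,0],
  [-0.0252,0.0287,0,0,0,0],
  [0,0,0,0,0,0],
  [0,0,0,0,0,0],
])

```text
clock: 1.75
eef_pos: [500.6, 99.3, 231.1]
tcp_rot: [-3.141, 0.0, 1.316]
contact_force: [0.2, 1.4, 0.0]
opening: 1.0
```

```bash
python3 - <<'E'
from rig import r
import cv2,pickle
f=r.grab_frame("wrist"); pickle.dump(f,open("w1.pkl","wb")); cv2.imwrite("pics/w1.png",cv2.resize(f["image"],(800,600),interpolation=cv2.INTER_CUBIC))
print(r.sense()["eef_pos"],r.sense()["tcp_rot"],f["xyz"])
E
```

```text
[499.81046735 100.34330569 231.03784205] [-3.14084215e+00  4.22390995e-05  1.31792860e+00] [424.41131624 119.23965924 374.60858557]
```

View pics/w1.png

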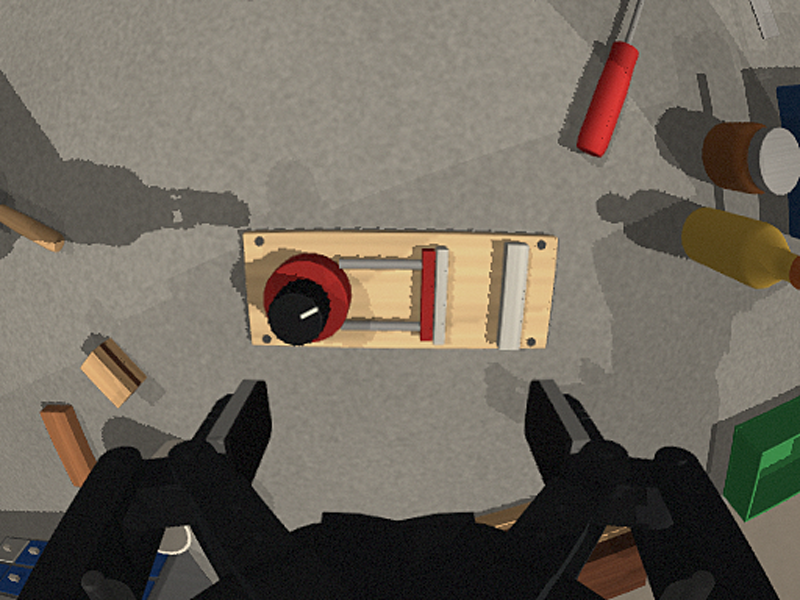

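The jig is in full view: bed corners at about (243,231), (558,236), (547,348) and (252,347), dial top at (299,314), guide face at (441,297) and fence inner face at (505,297). I'll zoom in to measure it more finely.

```bash
python3 - <<'E'
import pickle,cv2
im=pickle.load(open("w1.pkl","rb"))["image"]
cv2.imwrite("pics/w1a.png",cv2.resize(im[140:230,150:260],None,fx=6.5,fy=6.5,interpolation=cv2.INTER_CUBIC))
cv2.imwrite("pics/w1b.png",cv2.resize(im[140:230,255:365],None,fx=6.5,fy=6.5,interpolation=cv2.INTER_CUBIC))
E
```

```text
(no output)
```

View pics/w1a.png

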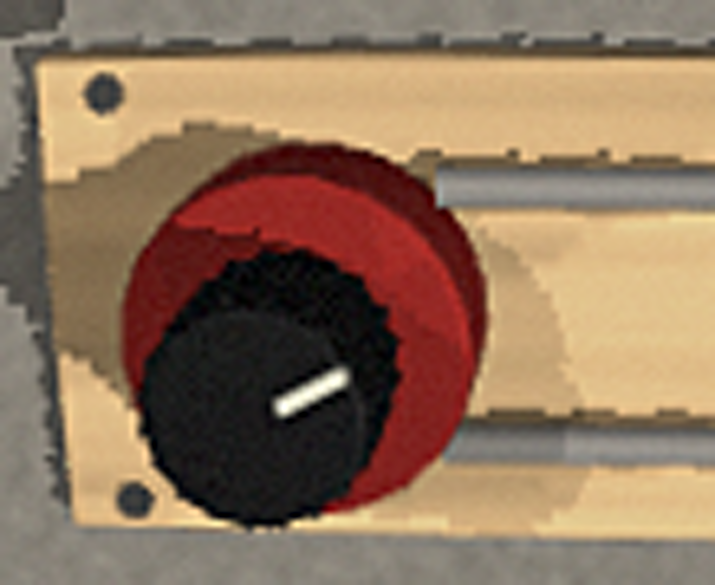

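View pics/w1b.png

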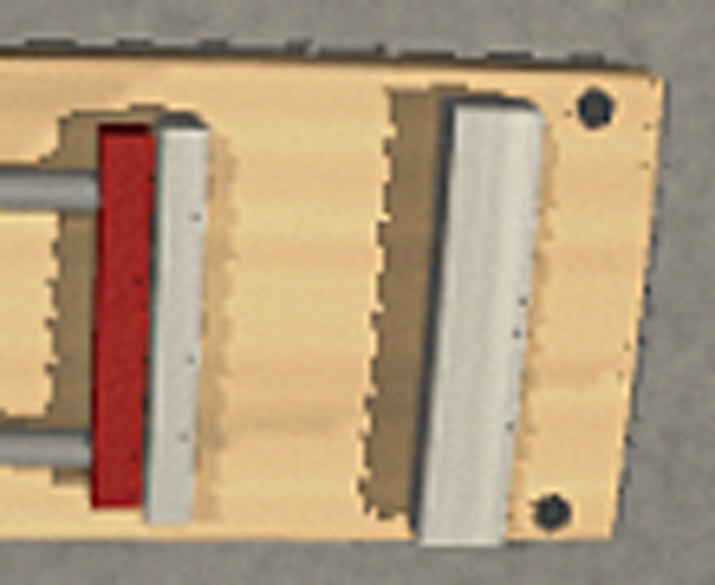

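```bash
python3 - <<'E'
from h import *
import pickle
f=pickle.load(open("w1.pkl","rb"))
def c(p,o,z): return cast(f,(np.array(p,float)+.5)/6.5-.5+np.array(o),z,True)
a=(150,140);b=(255,140)
bed=np.vstack([c([(38,57),(72,524)],a,12),c([(612,538),(664,75)],b,12)])
dial=c([(251,418)],a,78)[0];hous=c([(302,343)],a,42)[0]
fen=c([(455,105),(418,540),(542,110),(503,545)],b,26); g=c([(210,127),(190,520)],b,26)
print("bed",bed.round(1),bed.mean(0).round(1)); print("dial",dial.round(1),"hous",hous.round(1)); print("fence",fen.round(1)); print("guide",g.round(1))
fm=fen[:2].mean(0); gm=g.mean(0)
an=lambda d: round(float(np.arctan2(d[1],d[0])),4)
print("angles: bed long",an(bed[2]-bed[1]),an(bed[3]-bed[0]),"short",an(bed[1]-bed[0])+0,an(bed[2]-bed[3]),"fence",an(fen[1]-fen[0]),an(fen[3]-fen[2]),"guide",an(g[1]-g[0]),"d->f",an(fm-dial))
print("dist d-f",np.linalg.norm((fm-dial)[:2]),"fm",fm,"gm",gm)
yaw=-0.26
ex=np.array([np.cos(yaw),np.sin(yaw)]);ey=np.array([-ex[1],ex[0]])
for n,p,yy in (("fence",fm,78),("dial",dial,-78),("hous",hous,-78),):
    print(n,"origin est",(p[:2]-yy*ey).round(1))
print("gap",(fm-gm)[:2]@ey,(fm-gm)[:2]@ex)
# blank, offcut in wrist
E
```

```text
bed [[451.4 -18.8  12. ]
 [547.2 -46.2  12. ]
 [615.6 204.1  12. ]
 [519.6 230.3  12. ]] [533.4  92.4  12. ]
dial [514.1  21.8  78. ] hous [513.4  24.   42. ]
fence [[512.1 184.4  26. ]
 [597.4 161.   26. ]
 [517.  200.8  26. ]
 [603.3 178.   26. ]]
guide [[505.1 138.5  26. ]
 [581.  117.4  26. ]]
angles: bed long 1.3043 1.3033 short -0.2785 -0.2662 fence -0.2673 -0.2582 guide -0.2709 d->f 1.3077
dist d-f 156.35650256548567 fm [554.77272645 172.72748504  26.        ] gm [543.07685018 127.91805949  26.        ]
fence origin est [534.7  97.3]
dial origin est [534.2  97.1]
hous origin est [533.4  99.4]
gap 46.31016210437657 -0.21685424128210987
```

Request:
arm_command([
  [-0.0355,0.01414,0,0,0,0],
  [-0.0355,0.01414,0,0,0,0],
  [-0.0355,0.01414,0,0,0,0],
  [-0.0355,0.01414,0,0,0,0],
  [-0.0355,0.01414,0,0,0,0],
  [-0.0355,0.01414,0,0,0,0],
  [-0.0355,0.01414,0,0,0,0],
  [-0.0355,0.01414,0,0,0,0],
  [0,0,0.0162,0,0,0.107],
  [0,0,0.0162,0,0,0.107],
  [0,0,0.0162,0,0,0.107],
  [0,0,0.0162,0,0,0.107],
  [0,0,0.0162,0,0,0.107],
  [0,0,0.0162,0,0,0.107],
  [0,0,0.0162,0,0,0.107],
  [0,0,0.0162,0,0,0.107],
  [0,0,0,0,0,0],
  [0,0,0,0,0,0],
])

```text
clock: 3.3
eef_pos: [538.5, -200.7, 101.3]
tcp_rot: [-3.14, 0.001, 0.469]
contact_force: [0.9, -0.0, 0.5]
opening: 0.997
```

```bash
python3 - <<'E'
from rig import r
import cv2,pickle
f=r.grab_frame("wrist"); pickle.dump(f,open("w2.pkl","wb")); cv2.imwrite("pics/w2.png",cv2.resize(f["image"],(800,600),interpolation=cv2.INTER_CUBIC))
print(r.sense()["eef_pos"],r.sense()["tcp_rot"],f["xyz"])
E
```

```text
[ 539.24081435 -201.26085496  102.14659577] [-3.14137814e+00  5.77440146e-05  4.69038787e-01] [ 503.19103019 -130.44408048  244.85192069]
```

View pics/w2.png

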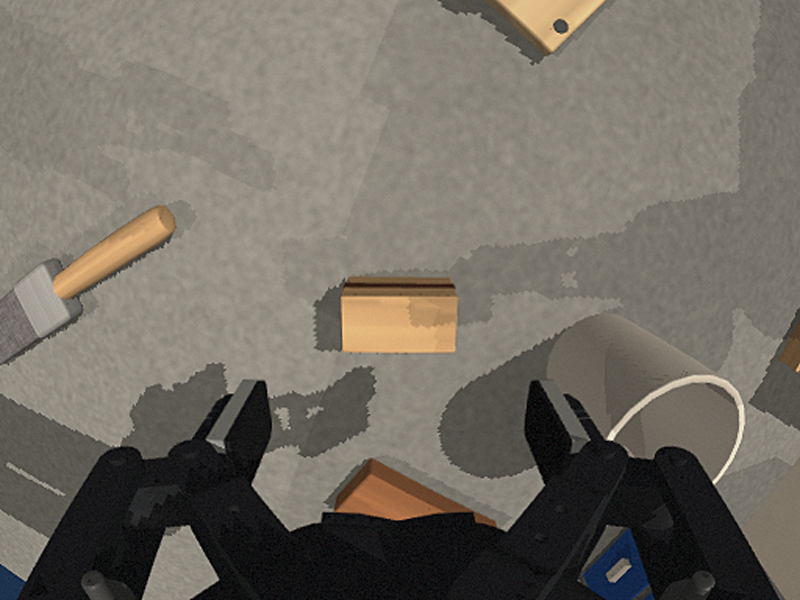

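The blank's top face spans (342,296) to (456,352) and lies almost square to the jaws. The cup's rim is at about (676,437).

```bash
python3 - <<'E'
from h import *
import pickle
f=pickle.load(open("w2.pkl","rb"))
c=lambda p,z: cast(f,np.array(p,float)*.64,z,True)
B=c([(342,296),(457,297),(456,352),(342,352)],36); print(B.round(1),B.mean(0).round(1))
for i in range(4):
    d=B[(i+1)%4]-B[i]; print(np.linalg.norm(d).round(1),np.arctan2(d[1],d[0]).round(3))
print(c([(676,437)],100))
# tool-frame
y=.469;t=np.array([539.24,-201.26]);x=np.array([np.cos(y),np.sin(y)]);yy=np.array([np.sin(y),-np.cos(y)])
for p in (B.mean(0),c([(676,437)],100)[0]): print("tool",x@(p[:2]-t),yy@(p[:2]-t))
E
```

```text
[[ 509.6 -201.9   36. ]
 [ 558.5 -177.6   36. ]
 [ 572.1 -202.8   36. ]
 [ 521.7 -228.4   36. ]] [ 540.5 -202.7   36. ]
54.6 0.461
28.7 -1.075
56.5 -2.672
29.2 1.999
[[ 661.6831787  -174.23205358  100.        ]]
tool 0.46834871726466043 1.808739458837779
tool 121.43833635261267 31.234153749810776
```

Request:
arm_command([
  [0,0.0015,0.019,0,0,0.006],
  [0,0,0.019,0,0,0],
  [0,0,0.019,0,0,0],
  [0,0,0.019,0,0,0],
  [0,0,0.014,0,0,0],
  [0,0,0.006,0,0,0],
  [0,0,0,0,0,0],
])

```text
clock: 3.93
eef_pos: [539.6, -203.2, 5.5]
tcp_rot: [-3.141, 0.001, 0.46]
contact_force: [-0.8, 0.2, 0.3]
opening: 1.0
```

Request:
arm_command([
  [0,0,0,0,0,0],
  [0,0,0,0,0,0],
  [0,0,0,0,0,0],
  [0,0,0,0,0,0],
  [0,0,0,0,0,0],
  [0,0,0,0,0,0],
  [0,0,0,0,0,0],
  [0,0,0,0,0,0],
], fingers=0.03, squeeze=30)

```text
clock: 4.6
eef_pos: [540.6, -204.0, 7.1]
tcp_rot: [3.14, -0.002, 0.458]
contact_force: [-1.1, 0.3, 5.9]
opening: 0.655
```

```bash
cat > snap.py <<'E'
import sys,cv2,pickle
from rig import r
n,o=sys.argv[1:3]
f=r.grab_frame(n); pickle.dump(f,open(o+".pkl","wb")); cv2.imwrite(f"pics/{o}.png",cv2.resize(f["image"],(800,600),interpolation=cv2.INTER_CUBIC))
s=r.sense(); print(s["clock"],s["eef_pos"],s["tcp_rot"],s["contact_force"],s["wrist_torque"],s["opening"],s["qpos"])
E
python3 snap.py wrist w3
```

```text
4.65 [ 540.69620665 -203.94700752    7.12962235] [ 3.13995902e+00 -1.61532201e-03  4.58265511e-01] [-0.67813327  1.22190344  6.51801721] [ 0.12333716  0.21838033 -0.01670312] 0.6477181831637386 [-3.63329530e-01  5.77551936e-01  1.88023747e+00  1.11429813e-04
  6.81506923e-01 -8.21680180e-01]
```

View pics/w3.png

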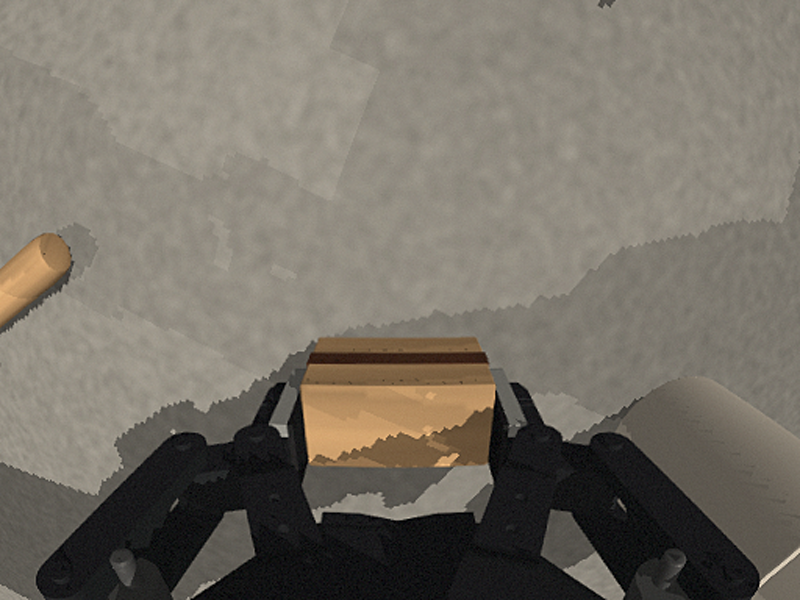

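```bash
cat > bl.py <<'E'
from h import *
import pickle
def rel(pk,pts,z,tcp,y):
    f=pickle.load(open(pk,"rb")); B=cast(f,np.array(pts,float)*.64,z,True); m=B.mean(0)
    x=np.array([np.cos(y),np.sin(y)]);yy=np.array([np.sin(y),-np.cos(y)])
    print(B.round(1).tolist(),m.round(1),"tool",x@(m[:2]-tcp),yy@(m[:2]-tcp))
    d=B[1]-B[0]; e=B[2]-B[3]; print("yaw",np.arctan2(d[1],d[0]),np.arctan2(e[1],e[0]))
E
python3 - <<'E'
from bl import *
rel("w3.pkl",[(303,385),(495,385),(491,466),(309,466)],36,np.array([540.7,-203.9]),.458)
# plan to place: 
t=np.array([540.7,-203.9]);y=.458
for tgt in ([550.0,154.7],):
    d=np.array(tgt)-t; print(np.cos(y)*d[0]+np.sin(y)*d[1], np.sin(y)*d[0]-np.cos(y)*d[1])
E
```

```text
[[509.7, -201.7, 36.0], [558.6, -177.6, 36.0], [573.3, -203.4, 36.0], [521.9, -228.6, 36.0]] [ 540.9 -202.9   36. ] tool 0.6366614716428358 -0.8526656423676551
yaw 0.4573179756238294 0.455693462254163
166.89835332526746 -317.53013976206137
```

Request:
arm_command([
  [0,0,-0.01,0,0,0],
  [0,0,-0.025,0,0,0],
  [0,0,-0.025,0,0,0],
  [0,0,-0.025,0,0,0],
  [0,0,-0.025,0,0,0],
  [0.0166,-0.0317,0,0,0,0],
  [0.0166,-0.0317,0,0,0,0],
  [0.0166,-0.0317,0,0,0,0],
  [0.0166,-0.0317,0,0,0,0],
  [0.0166,-0.0317,0,0,0,0],
  [0.0166,-0.0317,0,0,0,0],
  [0.0166,-0.0317,0,0,0,0],
  [0.0166,-0.0317,0,0,0,0],
  [0.0166,-0.0317,0,0,0,0],
  [0.0166,-0.0317,0,0,0,0],
  [0,0,0,0,0,0],
])

```text
clock: 5.98
eef_pos: [548.9, 159.6, 117.0]
tcp_rot: [-3.141, -0.003, 0.461]
contact_force: [0.2, -0.8, -0.0]
opening: 0.648
```

Request:
arm_command([
  [0,0,0,0,0,0.0905],
  [0,0,0,0,0,0.0905],
  [0,0,0,0,0,0.0905],
  [0,0,0,0,0,0.0905],
  [0,0,0.01,0,0,0.0905],
  [0,0,0.01,0,0,0.0905],
  [0,0,0.01,0,0,0.0905],
  [0,0,0.01,0,0,0.0905],
  [0,0,0,0,0,0],
  [0,0,0,0,0,0],
])

```text
clock: 6.82
eef_pos: [548.1, 153.8, 76.0]
tcp_rot: [3.141, 0.001, -0.263]
contact_force: [-0.6, 0.7, -0.3]
opening: 0.65
```

```bash
python3 snap.py wrist w4
```

```text
6.8667 [548.56915777 153.9809043   76.42883914] [-3.14143237e+00 -3.49553194e-04 -2.62910441e-01] [ 0.25073646  0.57236833 -0.27935372] [0.05738102 0.01782861 0.03765002] 0.6508911213618463 [ 2.71044914e-01  4.60775786e-01  1.87249612e+00 -5.52367993e-05
  8.07938278e-01  5.33993487e-01]
```

View pics/w4.png

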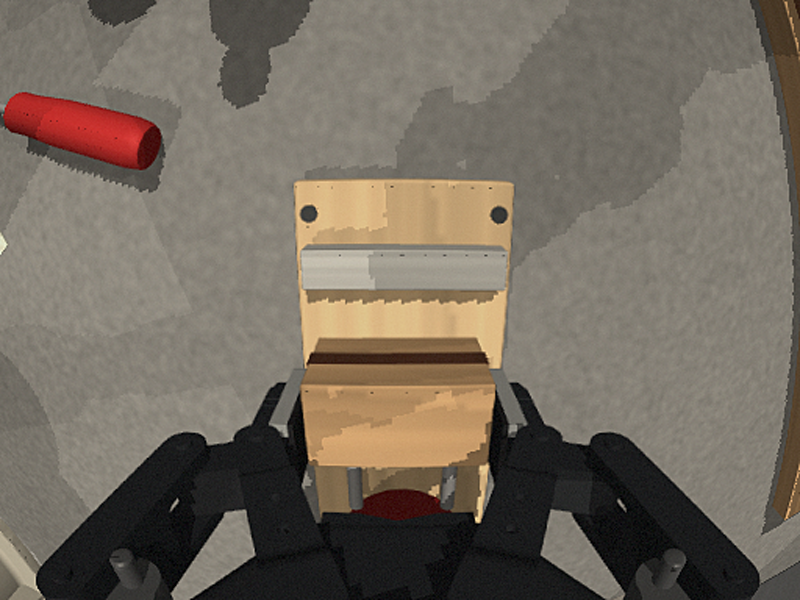

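The blank is held square over the channel. The fence's inner top edge runs (301,289)–(506,291) and the blank's top face spans (303,386) to (494,466). I'll check the offsets before lowering.

```bash
python3 - <<'E'
from bl import *
t=np.array([548.6,154.0]);y=-.263
rel("w4.pkl",[(303,386),(494,386),(491,466),(309,466)],105.3,t,y)
f=pickle.load(open("w4.pkl","rb"))
F=cast(f,np.array([(301,289),(506,291)])*.64,26,True); print(F)
o=np.array([534.4,97.3]);w=-.266;ex=np.array([np.cos(w),np.sin(w)]);ey=np.array([-ex[1],ex[0]])
print("fence jig",[(ex@(p[:2]-o),ey@(p[:2]-o)) for p in F]); print("tcp jig",ex@(t-o),ey@(t-o))
E
```

```text
[[526.3, 175.7, 105.3], [578.6, 161.7, 105.3], [572.9, 133.0, 105.3], [517.9, 147.9, 105.3]] [548.9 154.6 105.3] tool 0.17639117008880478 -0.6303083510916426
yaw -0.26318434634849497 -0.2645382504707537
[[512.21801888 184.25316246  26.        ]
 [599.65346972 159.77656286  26.        ]]
fence jig [(np.float64(-44.2595888522111), np.float64(78.06395803161433)), (np.float64(46.53503398073923), np.float64(77.43272454210496))]
tcp jig -1.204381265259876 58.43868124596835
```

Request:
arm_command([
  [0.001,0,0.012,0,0,0.003],
  [0,0,0.012,0,0,0],
  [0,0,0.012,0,0,0],
  [0,0,0.009,0,0,0],
  [0,0,0.006,0,0,0],
  [0,0,0.003,0,0,0],
  [0,0,0,0,0,0],
  [0,0,0,0,0,0],
])

```text
clock: 7.53
eef_pos: [549.4, 153.9, 21.5]
tcp_rot: [3.141, 0.0, -0.269]
contact_force: [-0.0, -0.2, -0.9]
opening: 0.647
```

Request:
arm_command([
  [0,0,0.001,0,0,0],
  [0,0,0.001,0,0,0],
  [0,0,0.001,0,0,0],
  [0,0,0,0,0,0],
])

```text
clock: 7.87
eef_pos: [549.7, 153.9, 19.1]
tcp_rot: [-3.141, -0.001, -0.269]
contact_force: [0.1, 1.0, 2.2]
opening: 0.65
```

Request:
arm_command([
  [0,0,0,0,0,0],
  [0,0,0,0,0,0],
  [0,0,0,0,0,0],
  [0,0,0,0,0,0],
  [0,0,0,0,0,0],
  [0,0,0,0,0,0],
], fingers=0.08)

```text
clock: 8.37
eef_pos: [549.3, 153.8, 18.7]
tcp_rot: [3.142, 0.0, -0.269]
contact_force: [0.6, -0.7, 0.4]
opening: 0.94
```

Request:
arm_command([
  [0,0,-0.005,0,0,0],
  [0,0,-0.01,0,0,0],
  [0,0,-0.02,0,0,0],
  [0,0,-0.03,0,0,0],
  [0,0,-0.03,0,0,0],
  [0,0,-0.03,0,0,0],
  [0,0,-0.025,0,0,0],
  [0,0,0,0,0,0],
  [0,0,0,0,0,0],
])

```text
clock: 9.12
eef_pos: [550.4, 154.1, 171.1]
tcp_rot: [-3.139, -0.004, -0.269]
contact_force: [-0.7, -0.3, -1.1]
opening: 0.937
```

```bash
python3 snap.py wrist w5
```

```text
9.1667 [549.41246402 153.84102296 169.51260849] [-3.14088759e+00 -1.14239675e-03 -2.69065674e-01] [ 0.72774455 -0.27419469  0.02839796] [ 0.01064064 -0.02407265 -0.02771807] 0.9368550467022647 [2.70378075e-01 3.35925231e-01 1.81045576e+00 2.16445509e-05
 9.93869327e-01 5.39431552e-01]
```

View pics/w5.png

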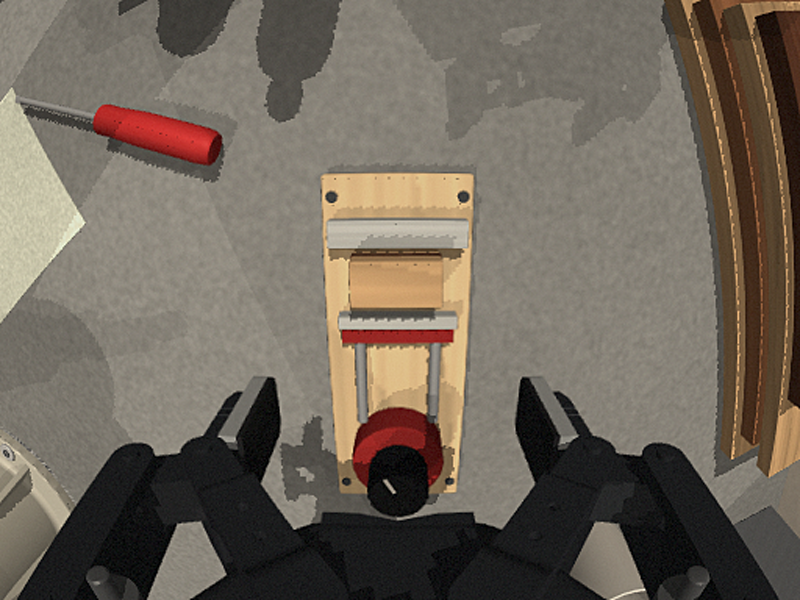

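The blank sits upright in the channel at (396,283), square and clear of both faces. Next is the dial: its top is at (398,480) with the white line pointing up and to the left.

Request:
arm_command([
  [0.0002,0.0273,0,0,0,0],
  [0.0002,0.0273,0,0,0,0],
  [0.0002,0.0273,0,0,0,0],
  [0.0002,0.0273,0,0,0,0],
  [0.0002,0.0273,0,0,0,0],
  [0,0,0.007,0,0,-0.1125],
  [0,0,0.007,0,0,-0.1125],
  [0,0,0.007,0,0,-0.1125],
  [0,0,0.007,0,0,-0.1125],
  [0,0,0.007,0,0,-0.1125],
  [0,0,0.007,0,0,-0.1125],
  [0,0,0.007,0,0,-0.1125],
  [0,0,0.007,0,0,-0.1125],
  [0,0,0,0,0,0],
  [0,0,0,0,0,0],
], fingers=0.085)

```text
clock: 10.42
eef_pos: [512.9, 21.9, 111.5]
tcp_rot: [-3.14, 0.002, 0.627]
contact_force: [1.1, -1.2, 0.0]
opening: 0.993
```

```bash
python3 snap.py wrist w6
```

```text
10.4667 [513.38191068  21.9468798  112.06739839] [-3.14062134e+00  1.46977280e-03  6.27030708e-01] [-0.64233721 -0.1037235   0.43993245] [ 0.0105371  -0.00357537  0.00629358] 0.9933103723741671 [ 3.98082854e-02  3.36644511e-01  1.97091389e+00 -7.72485573e-06
  8.35795964e-01 -5.87216524e-01]
```

View pics/w6.png

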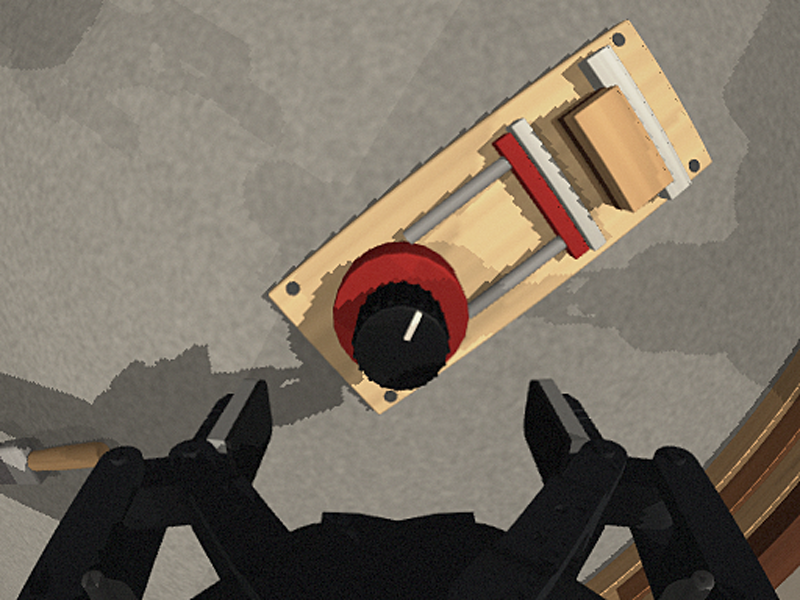

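The dial's top disc is centred near (401,347), and the white line runs (408,340) to (420,313). The blank leans against nothing and has gaps on both sides.

```bash
cat > d.py <<'E'
from bl import *
import sys
def dial(pk):
    f=pickle.load(open(pk,"rb"))
    return f
E
python3 - <<'E'
from bl import *
f=pickle.load(open("w6.pkl","rb"))
C=lambda p,z: cast(f,np.array(p,float)*.64,z,True)
d=C([(400.5,347)],78)[0]; L=C([(408,340),(420,313)],78)
t=np.array([513.4,21.95]);y=.627
x=np.array([np.cos(y),np.sin(y)]);yy=np.array([np.sin(y),-np.cos(y)])
print(d,"tool",x@(d[:2]-t),yy@(d[:2]-t)); e=L[1]-L[0]; print("line ang",np.arctan2(e[1],e[0]),[np.arctan2(*(l-d)[[1,0]]) for l in L])
for q in [(353,347),(449,347)]: print(C([q],78))
o=np.array([534.4,97.3]);w=-.266;ex=np.array([np.cos(w),np.sin(w)]);ey=np.array([-ex[1],ex[0]])
for n,p,z in (("guide",[(520,119),(605,245)],26),("blank top",[(574,107),(612,87),(671,185),(632,209)],48),("fence",[(588,56),(674,196)],26)):
    P=C(p,z); print(n,[(round(ex@(q[:2]-o),1),round(ey@(q[:2]-o),1)) for q in P])
E
```

```text
[513.98933521  22.58006075  78.        ] tool 0.8469065269753049 -0.1644441219060821
line ang 1.8168602319702813 [np.float64(1.4257560043240791), np.float64(1.7171995608323238)]
[[497.98036133  10.84714636  78.        ]]
[[530.44805961  34.4392945   78.        ]]
guide [(np.float64(-39.0), np.float64(29.6)), (np.float64(41.9), np.float64(29.9))]
blank top [(np.float64(-31.0), np.float64(49.0)), (np.float64(-28.0), np.float64(71.8)), (np.float64(29.2), np.float64(72.1)), (np.float64(25.9), np.float64(46.2))]
fence [(np.float64(-44.7), np.float64(81.1)), (np.float64(45.2), np.float64(81.2))]
```

Request:
arm_command([
  [0.0008,-0.0002,0.015,0,0,0],
  [0,0,0.015,0,0,0],
  [0,0,0.015,0,0,0],
  [0,0,0.012,0,0,0],
  [0,0,0.008,0,0,0],
  [0,0,0,0,0,0],
  [0,0,0,0,0,0],
])

```text
clock: 11.05
eef_pos: [514.5, 22.6, 47.7]
tcp_rot: [-3.141, 0.0, 0.63]
contact_force: [-0.2, 0.4, 0.3]
opening: 0.992
```

```bash
python3 -c "
from rig import r
s=r.sense();print(s['eef_pos'],s['tcp_rot'],s['contact_force'],s['wrist_torque'])"
```

```text
[514.53379223  22.62094246  47.74536504] [-3.14131521e+00  3.80848724e-04  6.29629541e-01] [-0.22945296  0.44416765  0.31832377] [-1.90002634e-02  1.42421287e-02 -4.31308312e-05]
```

Request:
arm_command([
  [0,0,0,0,0,0],
  [0,0,0,0,0,0],
  [0,0,0,0,0,0],
  [0,0,0,0,0,0],
  [0,0,0,0,0,0],
  [0,0,0,0,0,0],
  [0,0,0,0,0,0],
  [0,0,0,0,0,0],
  [0,0,0,0,0,0],
  [0,0,0,0,0,0],
], fingers=0.03, squeeze=50)

```text
clock: 11.88
eef_pos: [514.5, 22.3, 48.5]
tcp_rot: [3.141, 0.0, 0.631]
contact_force: [-4.3, -2.3, 8.9]
opening: 0.456
```

```bash
python3 snap.py wrist w7
```

```text
11.9333 [514.48845905  22.32642447  48.47861922] [3.14122306e+00 1.17660412e-04 6.31007832e-01] [-3.77145213 -1.69874368  8.99041181] [-0.30909391  0.41815045 -0.01122999] 0.45518819581016945 [ 4.07033118e-02  4.41000522e-01  2.00359591e+00 -5.80431980e-04
  6.96888328e-01 -5.89859462e-01]
```

View pics/w7.png

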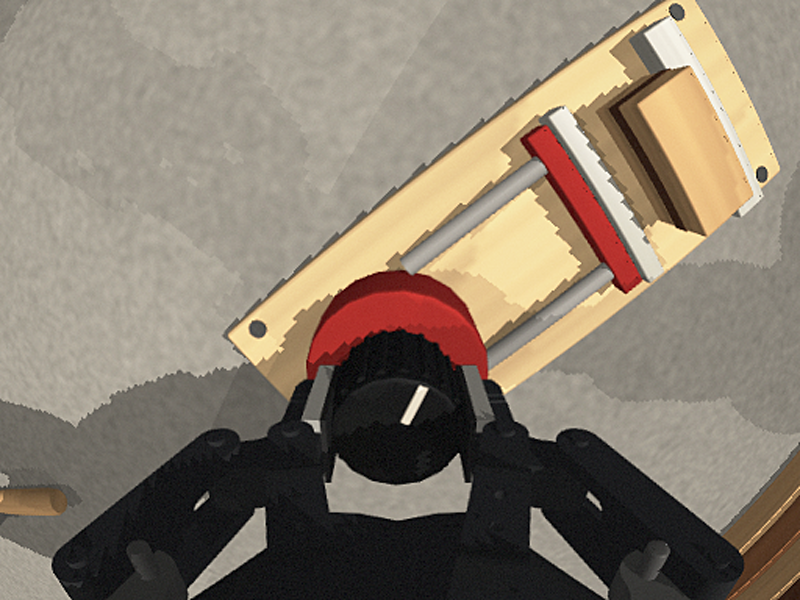

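The dial is gripped centrally, with the white line at (414,405). I'll relieve the side and vertical force, then build a torque baseline at 0.4 click past each stop.

Request:
arm_command([
  [-0.0004,0,-0.0008,0,0,0],
  [0,0,0,0,0,0],
])

```text
clock: 12.1
eef_pos: [514.4, 22.3, 48.6]
tcp_rot: [3.141, -0.001, 0.631]
contact_force: [0.8, -1.5, -1.8]
opening: 0.451
```

```bash
cat > s.py <<'E'
from rig import r
import numpy as np
s=r.sense();y=s['tcp_rot'][2];f=s['contact_force']
print("t",round(s['clock'],2),"pos",s['eef_pos'].round(1),"yaw",y.round(4),"clicks",((0.631-y)/0.2618).round(3),"F",f.round(1),"Tz",s['wrist_torque'].round(4),"j6",s['joint_efforts'][5].round(4),"q6",s['qpos'][5].round(3),"op",s['opening'].round(3),
 "Ftool",(np.cos(y)*f[0]+np.sin(y)*f[1]).round(1),(np.sin(y)*f[0]-np.cos(y)*f[1]).round(1))
E
python3 s.py
```

```text
Traceback (most recent call last):
  File "s.py", line 4, in <module>
    print("t",round(s['clock'],2),"pos",s['eef_pos'].round(1),"yaw",y.round(4),"clicks",((0.631-y)/0.2618).round(3),"F",f.round(1),"Tz",s['wrist_torque'].round(4),"j6",s['joint_efforts'][5].round(4),"q6",s['qpos'][5].round(3),"op",s['opening'].round(3),
                                                                                                                                                                                                                                       ^^^^^^^^^^^^^^^^^^
AttributeError: 'float' object has no attribute 'round'
```

Request:
arm_command([
  [0,0,0,0,0,0.035],
  [0,0,0,0,0,0],
])

```text
clock: 12.27
eef_pos: [514.4, 22.3, 48.6]
tcp_rot: [3.141, -0.0, 0.594]
contact_force: [0.7, -1.3, -0.6]
opening: 0.453
```

```bash
python3 s.py
```

```text
Traceback (most recent call last):
  File "s.py", line 4, in <module>
    print("t",round(s['clock'],2),"pos",s['eef_pos'].round(1),"yaw",y.round(4),"clicks",((0.631-y)/0.2618).round(3),"F",f.round(1),"Tz",s['wrist_torque'].round(4),"j6",s['joint_efforts'][5].round(4),"q6",s['qpos'][5].round(3),"op",s['opening'].round(3),
                                                                                                                                                                                                                                       ^^^^^^^^^^^^^^^^^^
AttributeError: 'float' object has no attribute 'round'
```

Request:
arm_command([
  [0,0,0,0,0,0.07],
  [0,0,0,0,0,0],
])

```text
clock: 12.43
eef_pos: [514.4, 22.3, 48.6]
tcp_rot: [3.141, -0.0, 0.524]
contact_force: [-0.5, -2.4, -0.1]
opening: 0.453
```

```bash
python3 s.py
```

```text
Traceback (most recent call last):
  File "s.py", line 4, in <module>
    print("t",round(s['clock'],2),"pos",s['eef_pos'].round(1),"yaw",y.round(4),"clicks",((0.631-y)/0.2618).round(3),"F",f.round(1),"Tz",s['wrist_torque'].round(4),"j6",s['joint_efforts'][5].round(4),"q6",s['qpos'][5].round(3),"op",s['opening'].round(3),
                                                                                                                                                                                                                                       ^^^^^^^^^^^^^^^^^^
AttributeError: 'float' object has no attribute 'round'
```

```bash
sed -i "s/s\['opening'\].round(3)/round(s['opening'],3)/" s.py; python3 s.py
```

```text
t 12.43 pos [514.4  22.3  48.6] yaw 0.5238 clicks 0.41 F [-0.5 -2.4 -0.1] Tz [-0.1081 -0.2788 -0.0018] j6 0.966 q6 -0.483 op 0.453 Ftool -1.7 1.8
```

Request:
arm_command([
  [0,0,0,0,0,0.052],
  [0,0,0,0,0,0],
])

```text
clock: 12.6
eef_pos: [514.5, 22.3, 48.6]
tcp_rot: [3.141, -0.0, 0.474]
contact_force: [-0.0, -1.9, -0.4]
opening: 0.453
```

```bash
python3 s.py
```

```text
t 12.6 pos [514.5  22.3  48.6] yaw 0.474 clicks 0.6 F [-0.  -1.9 -0.4] Tz [-0.1066 -0.3186  0.0156] j6 0.7263 q6 -0.433 op 0.453 Ftool -0.9 1.7
```

Request:
arm_command([
  [0,0,0,0,0,0.105],
  [0,0,0,0,0,0],
])

```text
clock: 12.77
eef_pos: [514.5, 22.3, 48.6]
tcp_rot: [3.141, -0.0, 0.367]
contact_force: [0.3, -1.7, -0.4]
opening: 0.454
```

```bash
python3 s.py
```

```text
t 12.77 pos [514.5  22.3  48.6] yaw 0.3673 clicks 1.007 F [ 0.3 -1.7 -0.4] Tz [-0.2352 -0.3819 -0.0202] j6 1.4968 q6 -0.327 op 0.454 Ftool -0.3 1.7
```

Request:
arm_command([
  [0,0,0,0,0,0.065],
  [0,0,0,0,0,0],
])

```text
clock: 12.93
eef_pos: [514.5, 22.4, 48.6]
tcp_rot: [3.141, -0.001, 0.306]
contact_force: [0.8, -1.9, 0.6]
opening: 0.453
```

```bash
python3 s.py
```

```text
t 12.93 pos [514.5  22.4  48.6] yaw 0.3059 clicks 1.242 F [ 0.8 -1.9  0.6] Tz [-0.1341 -0.3819 -0.0172] j6 0.9574 q6 -0.265 op 0.453 Ftool 0.1 2.0
```

Request:
arm_command([
  [0,0,0,0,0,0.04],
  [0,0,0,0,0,0],
])

```text
clock: 13.1
eef_pos: [514.5, 22.4, 48.6]
tcp_rot: [3.141, -0.001, 0.267]
contact_force: [1.7, -2.8, -0.4]
opening: 0.454
```

```bash
python3 s.py
```

```text
t 13.1 pos [514.5  22.4  48.6] yaw 0.2671 clicks 1.39 F [ 1.7 -2.8 -0.4] Tz [-0.197  -0.4999  0.0018] j6 0.5821 q6 -0.227 op 0.454 Ftool 0.9 3.1
```

```bash
cat > av.py <<'E'
import sys,cv2,pickle
from rig import r
import numpy as np
n=int(sys.argv[1]);T=[];Y=[];F=[]
for i in range(n):
    f=r.grab_frame("wrist"); s=r.sense(); T.append(s['wrist_torque']);Y.append(s['tcp_rot'][2]);F.append(s['contact_force'])
if len(sys.argv)>2:
    pickle.dump(f,open(sys.argv[2]+".pkl","wb")); cv2.imwrite(f"pics/{sys.argv[2]}.png",cv2.resize(f["image"],(800,600),interpolation=cv2.INTER_CUBIC))
T=np.array(T);y=np.mean(Y);f=np.mean(F,0)
print("t",round(s['clock'],2),"clicks",round((0.631-y)/0.2618,3),"yaw",round(y,4),"Tz",T[:,2].mean().round(4),"+-",(T[:,2].std()/max(n-1,1)**.5).round(4),"Ftool",(np.cos(y)*f[0]+np.sin(y)*f[1]).round(1),(np.sin(y)*f[0]-np.cos(y)*f[1]).round(1),f[2].round(1),"q6",s['qpos'][5].round(3))
E
python3 av.py 6 w8
```

```text
t 13.4 clicks 1.39 yaw 0.2671 Tz 0.0003 +- 0.0149 Ftool 1.1 2.6 -0.1 q6 -0.225
```

View pics/w8.png

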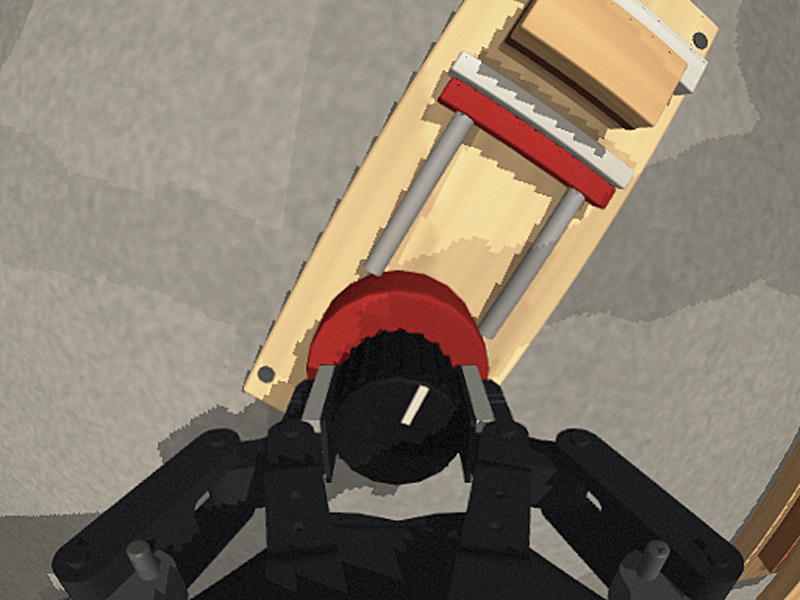

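Request:
arm_command([
  [0,0.0002,0,0,0,0.1047],
  [0,0,0,0,0,0.1047],
  [0,0,0,0,0,0.1047],
  [0,0,0,0,0,0.1047],
  [0,0,0,0,0,0.1047],
  [0,0,0,0,0,0.1047],
  [0,0,0,0,0,0.1047],
  [0,0,0,0,0,0.1047],
  [0,0,0,0,0,0.1047],
  [0,0,0,0,0,0.1047],
  [0,0,0,0,0,0],
])

```text
clock: 14.32
eef_pos: [514.9, 22.1, 48.6]
tcp_rot: [-3.141, -0.001, -0.786]
contact_force: [3.4, -1.7, -1.6]
opening: 0.452
```

```bash
python3 av.py 10 w9
```

```text
t 14.82 clicks 5.389 yaw -0.7799 Tz -0.0004 +- 0.0076 Ftool 4.9 -0.8 -1.6 q6 0.821
```

View pics/w9.png

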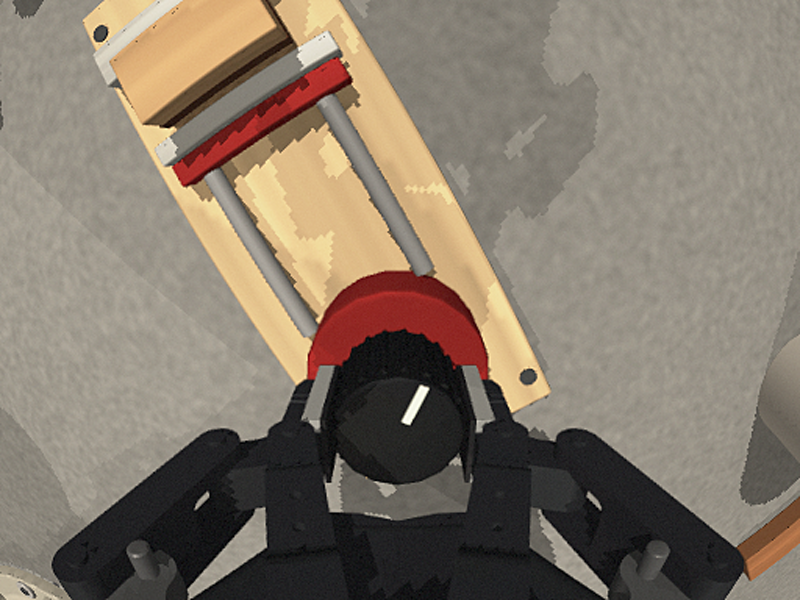

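The line is unmoved in the grip at (414,405) and the guide now nearly reaches the blank. From here I'll go one click at a time.

Request:
arm_command([
  [0.0003,0,0,0,0,0.0873],
  [0,0,0,0,0,0.0873],
  [0,0,0,0,0,0.0872],
  [0,0,0,0,0,0],
])

```text
clock: 15.15
eef_pos: [514.9, 22.0, 48.6]
tcp_rot: [-3.141, -0.0, -1.047]
contact_force: [4.3, -2.8, -0.8]
opening: 0.451
```

```bash
python3 av.py 10 w10
```

```text
t 15.65 clicks 6.388 yaw -1.0413 Tz 0.0024 +- 0.0114 Ftool 4.2 -2.7 -1.0 q6 1.081
```

Request:
arm_command([
  [0,-0.0002,0,0,0,0.0873],
  [0,0,0,0,0,0.0873],
  [0,0,0,0,0,0.0872],
  [0,0,0,0,0,0],
])

```text
clock: 15.98
eef_pos: [514.9, 21.9, 48.6]
tcp_rot: [-3.141, -0.0, -1.309]
contact_force: [4.2, -3.7, -0.1]
opening: 0.456
```

```bash
python3 av.py 12 w11
```

```text
t 16.58 clicks 7.389 yaw -1.3034 Tz -0.0098 +- 0.0086 Ftool 4.7 -3.0 -0.3 q6 1.343
```

View pics/w11.png

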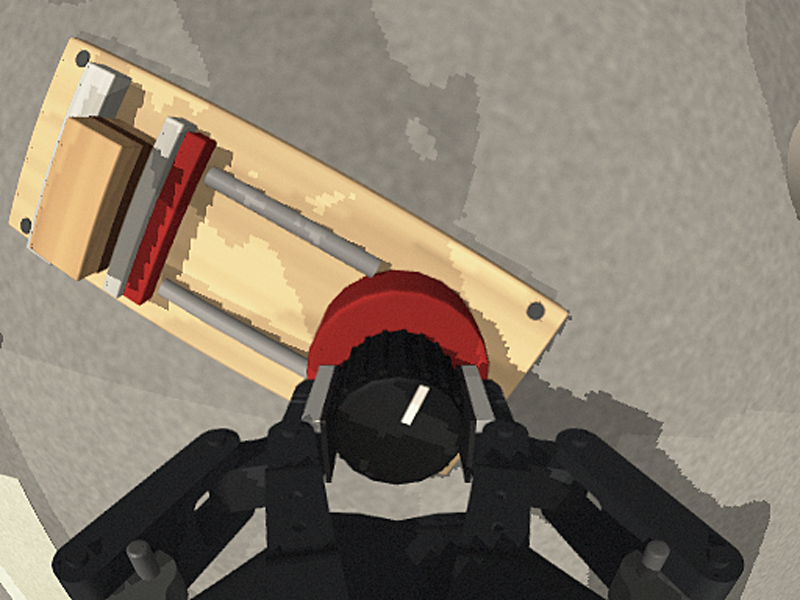

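The guide is close to the blank but there is no torque rise yet. Continuing.

Request:
arm_command([
  [0.0002,-0.0002,0,0,0,0.0873],
  [0,0,0,0,0,0.0873],
  [0,0,0,0,0,0.0872],
  [0,0,0,0,0,0],
])

```text
clock: 16.92
eef_pos: [514.9, 21.8, 48.6]
tcp_rot: [3.141, -0.0, -1.569]
contact_force: [3.5, -3.7, 1.3]
opening: 0.456
```

```bash
python3 av.py 12 w12
```

```text
t 17.52 clicks 8.384 yaw -1.564 Tz 0.1127 +- 0.0086 Ftool 4.2 -3.1 1.9 q6 1.604
```

View pics/w12.png

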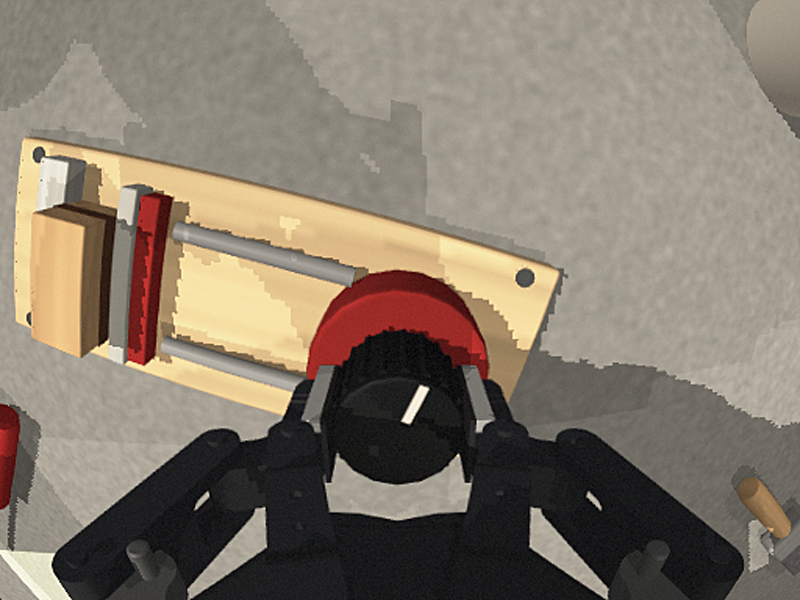

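The guide face is against the blank, which is against the fence, and the torque has risen by 0.11 N m (about 14 N). The last stop before the nip is 8, so I'm turning back to stop 4: 4.384 clicks, or 1.148 rad.

Request:
arm_command([
  [0,0.0002,0,0,0,-0.1],
  [0,0,0,0,0,-0.1],
  [0,0,0,0,0,-0.1],
  [0,0,0,0,0,-0.1],
  [0,0,0,0,0,-0.1],
  [0,0,0,0,0,-0.1],
  [0,0,0,0,0,-0.1],
  [0,0,0,0,0,-0.1],
  [0,0,0,0,0,-0.1],
  [0,0,0,0,0,-0.1],
  [0,0,0,0,0,-0.1],
  [0,0,0,0,0,-0.048],
  [0,0,0,0,0,0],
  [0,0,0,0,0,0],
])

```text
clock: 18.68
eef_pos: [514.8, 22.2, 48.6]
tcp_rot: [-3.141, -0.0, -0.42]
contact_force: [2.9, -1.2, 2.0]
opening: 0.454
```

```bash
python3 av.py 4 w13
```

```text
t 18.88 clicks 4.018 yaw -0.4208 Tz 0.0306 +- 0.0176 Ftool 2.1 -1.1 2.3 q6 0.46
```

Request:
arm_command([
  [0,0,0,0,0,-0.004],
  [0,0,0,0,0,0],
  [0,0,0,0,0,0],
  [0,0,0,0,0,0],
  [0,0,0,0,0,0],
  [0,0,0,0,0,0],
  [0,0,0,0,0,0],
  [0,0,0,0,0,0],
], fingers=0.08)

```text
clock: 19.55
eef_pos: [514.6, 21.9, 48.5]
tcp_rot: [3.142, 0.0, -0.416]
contact_force: [0.4, -0.2, -0.5]
opening: 0.934
```

```bash
python3 snap.py wrist w14
```

```text
19.6 [514.66194219  21.92240135  48.48673108] [ 3.14157922e+00  8.99004371e-05 -4.16494667e-01] [-0.82395284 -0.67542129  0.46617841] [-0.00070076 -0.00758434  0.03445344] 0.9392524663144426 [3.96397764e-02 4.41237765e-01 2.00311764e+00 4.28867823e-05
 6.97323877e-01 4.56101566e-01]
```

Request:
arm_command([
  [0,0,-0.01,0,0,0],
  [0,0,-0.02,0,0,0],
  [0,0,-0.03,0,0,0],
  [0,0,-0.03,0,0,0],
  [0,0,-0.03,0,0,0],
  [0,0,-0.03,0,0,0],
  [0,-0.03,-0.02,0,0,0],
  [0,-0.03,0,0,0,0],
  [0,0,0,0,0,0],
  [0,0,0,0,0,0],
])

```text
clock: 20.43
eef_pos: [539.3, 77.8, 219.5]
tcp_rot: [-3.141, -0.001, -0.414]
contact_force: [-0.5, -0.5, 0.5]
opening: 0.937
```

```bash
python3 snap.py wrist w15; python3 snap.py top t15; python3 - <<'E'
import cv2,numpy as np
a=cv2.imread("pics/t15.png")
E
```

```text
20.4833 [538.54197689  76.94539483 218.77991438] [ 3.14111989e+00  1.99710690e-04 -4.15096051e-01] [-0.31633333 -0.13574624 -1.70261779] [ 0.0251881   0.00156716 -0.02792123] 0.9366400496551666 [ 1.39346426e-01  2.40884495e-01  1.81984020e+00 -3.36293623e-04
  1.08128668e+00  5.54600615e-01]
20.5333 [538.20906484  76.4977658  218.40308395] [ 3.14075252e+00  7.49404639e-04 -4.15784543e-01] [-0.19574031 -1.09020128  0.29498105] [ 0.04664661  0.01049346 -0.02837667] 0.9400263111818936 [ 1.38630517e-01  2.41033377e-01  1.82056480e+00 -3.62353744e-04
  1.08107394e+00  5.54585362e-01]
```

View pics/w14.png

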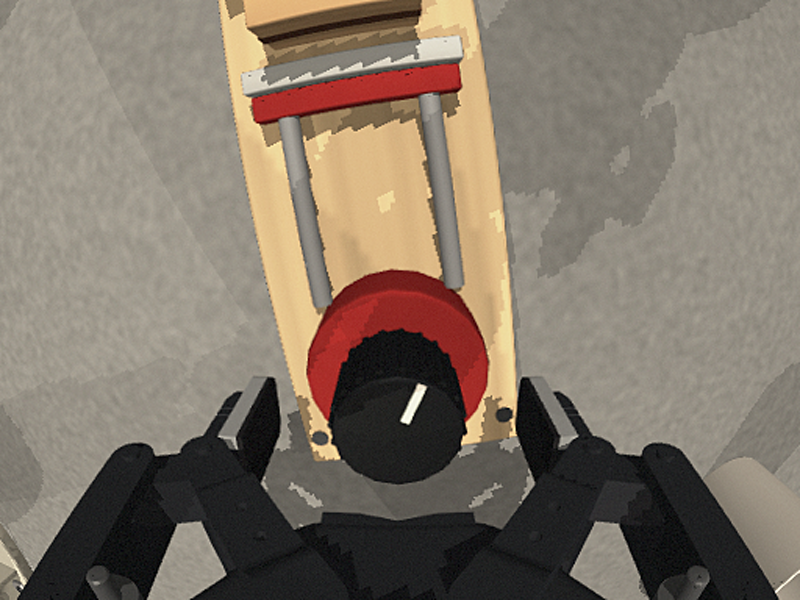

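View pics/w15.png

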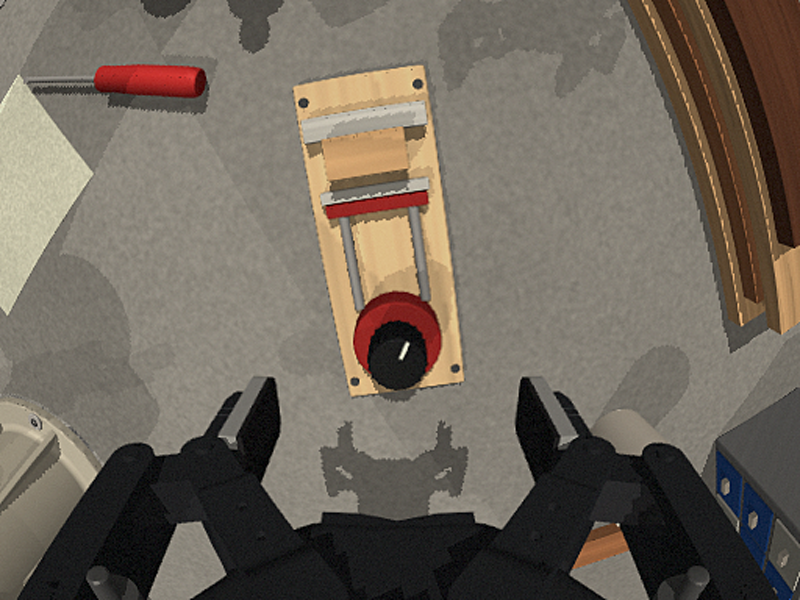

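```bash
python3 - <<'E'
from bl import *
def line(pk,c):
    f=pickle.load(open(pk,"rb"));im=cv2.cvtColor(f["image"],cv2.COLOR_BGR2GRAY)
    m=np.zeros_like(im);cv2.circle(m,(int(c[0]*.64),int(c[1]*.64)),15,255,-1)
    ys,xs=np.where((im>140)&(m>0)); P=cast(f,np.c_[xs,ys],78,True)[:,:2]; P0=P.mean(0)
    u=np.linalg.svd(P-P0)[2][0]; print(pk,len(xs),"line",np.degrees(np.arctan2(u[1],u[0]))%180,P0.round(1),"radial",np.degrees(np.arctan2(*(P0-[514.5,22.4])[::-1])))
line("w6.pkl",(412,330));line("w7.pkl",(414,405));line("w14.pkl",(414,405));line("w15.pkl",(404,350))
f=pickle.load(open("w15.pkl","rb"));C=lambda p,z: cast(f,np.array(p,float)*.64,z,True)[:,:2]
w=-.266;ex=np.array([np.cos(w),np.sin(w)]);ey=np.array([-ex[1],ex[0]]);o=np.array([534.4,97.3])
for n,p,z in (("guide",[(321,193),(428,178)],26),("blank",[(323,140),(406,128),(408,168),(329,181)],48),("fence",[(304,144),(426,126)],26)):
    print(n,[((q-o)@ex,(q-o)@ey) for q in C(p,z)])
E
```

```text
w6.pkl 78 line 102.14651208145469 [512.2  33.4] radial 101.74177878435002
w7.pkl 164 line 103.29829254315699 [512.4  33.1] radial 101.03795836581942
w14.pkl 167 line 44.87868404526594 [522.9  29.6] radial 40.65057934547262
w15.pkl 27 line 45.14403162974796 [523.1  29.8] radial 40.70915114711332
guide [(np.float64(-37.53728292822795), np.float64(39.81559536589546)), (np.float64(40.79746081251805), np.float64(38.60518244053455))]
blank [(np.float64(-26.261939767673617), np.float64(76.71012236919833)), (np.float64(29.810796604959133), np.float64(75.68558286376536)), (np.float64(27.177727769911954), np.float64(48.63978827241041)), (np.float64(-26.851818604901027), np.float64(48.33538567147899))]
fence [(np.float64(-43.780660501841474), np.float64(77.56458902340184)), (np.float64(44.71282951269895), np.float64(76.231026784013))]
```

View pics/t15.png

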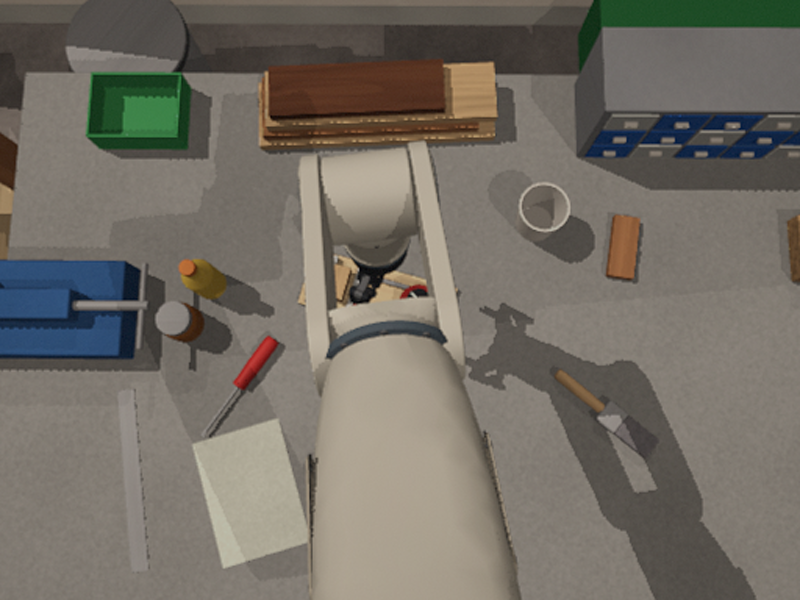

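```bash
python3 -c "
from rig import r
print(r.sense()['qvel'].round(3)); print(r.sign_off())"
```

```text
[-0.013  0.004  0.008  0.002 -0.003  0.001]
the job is handed in; nothing more can be done
None
```

I fitted the blank, closed the guide until it nipped, turned the dial back four clicks, let go and handed the job in at about 20.5 s.

- **Blank:** I gripped it by its ends, set it upright and square in the channel, and released it. In the last wrist image it sits in the channel against the fence, with its middle within about 1–2 mm of x = 0.
- **Nip:** The torque stayed near zero (within 0.01 N m) at 0.4 click past stops 5, 6 and 7 from the start. At 8.38 clicks it rose to 0.113 N m, about 14 N, well under the 25 N crush limit. I took stop 8 as the last stop before the nip from that one clear reading and didn't probe further.
- **Back-off:** I turned the dial back to stop 4; the arm's yaw read 4.02 clicks before I let go. The dial line had turned 57–61° net from the start (expected 60°). The gap between guide and fence measured about 38 mm, where 38.5–39 was expected.
- **Disagreement:** An early gap estimate near the edge of a wrist image gave 51 mm, against 46–48 mm from the other views. The dial's travel to the nip puts the starting gap at about 47 mm.
- **Bystanders:** In the final top view the cup, glue, jar, driver, offcut and brush are where they started, and the gripper is clear of everything.

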